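# Open the lemon box: lift the lid over the ridge and slide it back

## Task

Open the fruit box that has the lemon in it: take its lid by the blue handle, lift it over the dark ridge, slide it back over the wooden deck and set it down flat behind the ridge, then let go. Leave the lid of the box with the lime shut, and leave the lemon in its box.

Things in the scene. Friction and masses are not known exactly. Their poses are not given: they have to be found in the camera images.
- lemon_box: White box (low front) with the lemon, fixed, 212x104x68 mm high; its twin is across the sink, sides vary. Origin: on the worktop, mid-width, under the ridge. x: the way the lid opens (away from the robot, within 25 deg); z up. Fruit bay at x<0, wooden deck at x>0, both 68 mm high; between them, at x=0, a dark ridge across the width, 8 mm thick, 8 mm proud. Guide pins at y=+-62 mm by the lid reach z=109 mm.
- lemon_handle (a point): Point in the upright blue handle bar at the middle of the lemon box's lid: bar 12 mm thick along the box's x, 40 mm long along y, its top 12 mm above this point, the lid's top 23 mm below it. Take it from above, fingers closing along the box's x. In the box's frame: x=-51, y=0, z=96 mm when shut; x=48 to 64, y=0, z=96 mm when open and set down.
- lemon_runner (a joint): How far the lemon box's lid has slid open along the box's x: 0 shut, at most 0.115 m; about 1 N of friction. The lid is a flat grille of thin bars in a white frame, 88 mm along x, 100 mm wide, 5 mm thick. Lying down, it is stopped by the ridge after 3 mm; raised more than 8 mm it passes. From 0.099 m on it can sink flat behind the ridge.
- lemon_lid (a joint): Height of the lemon box's lid over its rest at rim and deck level: 0 lying down, at most 0.022 m. Pins keep it level and square to the box; it weighs 100 to 210 g and sinks when let go.
- lime_handle (a point): The same point in the blue handle of the twin box, which holds the green lime; that lid stays shut. The two boxes stand left and right of the sink; the tall tap between them (x = 0.65 to 0.9 m, y = 0, up to 0.40 m high) is an obstacle: cross from side to side in front of it, at x under 0.5 m.
- lemon: The yellow lemon, 78x55x56 mm, lying loose in the bay of the lemon box under its grille lid. Origin: at its underside as built.

How it is judged:
By the outcome, as a careful person would: the job done as asked, in the order asked, and still so for the second after the job is handed in, with the robot touching nothing.
It also fails if it takes over 45 s, if anything falls off the work surface, if the arm or the gripper's body presses on something with over 40 N, if the wrist force passes 120 N, or if a joint passes its speed limit or range.

## Robot

A 7-joint arm with a two-finger parallel gripper is mounted at the origin on a cart in front of the work surface, level with it; the furniture and walls round the work are solid. World frame = base frame: x ahead of the robot, y to its left, z up, the work surface at z = 0. Lengths are in m, angles in degrees, forces in N, time in s.
With the tool pointing down it reaches from about 0.35 to 0.9 m from the base axis. Payload 7.2 kg.
Tool frame: the origin (TCP) lies between the finger pads; the fingertips stand 25 mm ahead of it and the grasp point (between the pads) lies 6 mm ahead of it; z points along the fingers, y is the line along which they close (so a half turn about z gives the same grasp; the last joint's range is limited). The gripper opens to 85 mm and grips with 20 to 120 N. Pads are 22 mm wide; open, the fingers measure 114 mm over their backs; the gripper's body (76 mm by 85 mm) begins 54 mm behind the grasp point. The pads swing forward as they close: fully open they stand 13 mm farther back than shut.
Start: joints at [-76.501, 23.554, -0.728, 91.456, 0.321, 64.991, -4.71], TCP at [0.187, 0.596, 0.256] pointing down, gripper open.
Joint ranges: [-169.25, 169.25], [-16.82, 113.86], [-84.01, 82.57], [7.8, 145.47], [-59.2, 239.2], [7.22, 106.19], [-163.78, 163.78]. Speed limits (degrees/s): [136.94, 136.94, 172.46, 172.46, 180, 180, 180].

## Interface

Orientations are given as [roll, pitch, yaw] about the fixed x, y, z axes, in that order (R = Rz(yaw) Ry(pitch) Rx(roll)).
In Python, from rig import bot gives the robot as it stands.
- The arm moves only by the shell command python3 -m handwheel 'ROWS' [FORCE]. ROWS is JSON, a list of rows, each an object of numbers: "x", "y", "z": the shift along the tool's x, y, z in units of 50 mm (1.0 is 50 mm); "rx", "ry", "rz": the turn, a rotation vector about the tool's x, y, z in degrees; "gripper": the closure, from 0 (fully open) to 1 (shut). In form: [{"x": .., "y": .., "z": .., "rx": .., "ry": .., "rz": .., "gripper": ..}, ...]. A call has 1 to 12 rows; each row is the pose to reach, as a shift and turn from the pose commanded when the call began, along the tool's axes at that moment; what a row does not reach only later rows make up. A row lasts 1/10 s, in which the tool goes at most 50 mm and 8.59 degrees, less where a joint would pass 70% of its speed; a pose out of reach is approached as far as the arm can. A call with a gripper value outside its range is refused whole. The fingers move at their own pace and stop on an object; FORCE is the grip in N (left out, the last holds). Time passes only in rows, so rows that repeat a pose let the fingers close. It gives the time, the measured TCP pose, the force, the opening and the grip force at its end, in the units of the state.
- bot.get_state(): the state, without advancing time (a new reading comes with each control period).
- bot.read_camera(name): name is "scene" or "side" or "wrist"; returns a dict with "color" (384x512x3 uint8, red, green, blue), "vfov" (degrees; the focal length in pixels is half the picture's height over the tangent of half this angle, whatever the lens; pixels are square), "cx", "cy" (the principal point, pixels), "k1" (the pictures are not rectified: a ray, as slopes to the right and down, at radius r is drawn at 1 + k1 r^2 times it, then the intrinsics apply), "rvec" (rotation vector, rad) and "tvec" (3), from world to camera coordinates, as OpenCV has them. Camera axes: x right, y down, z forward; pixel columns grow to the right and rows downward; lengths in m; the calibration is good to about 2 mm. A picture is of the moment at which its call begins. There is no depth.
- bot.sign_off(): hands the job in; it is judged then, once.
The state is a dict: "clock": time; "joint_positions": joint angles; "qd": joint speeds; "joint_torque": joint torques, N m; "ee_pos": TCP position; "tcp_rot": TCP orientation; "ft_force": force on the tool from outside, world axes, zero at the start; "moment": the same for the moment, N m; "width": finger opening in m; "grasp_force": force on a finger pad.
Only numpy, scipy, OpenCV 4.12 (cv2) and the standard library are available. Lean on these libraries where they do the work, as an engineer would, in place of code of your own. Each camera call takes 0.05 s, during which the arm holds its last target. There are 200 camera calls.

## Working session

There is one attempt and no reset: what is moved stays moved. The work goes in short steps, Python scripts to look and compute and a shell command to move; the robot and the scene stay as the last step left them, time stands still between calls to the robot, and variables do not carry over. Pictures are saved under pics/ and viewed, at most 10 in all, crops included, and the job is handed in when it is done.

```bash
mkdir -p pics
cat > h.py <<'E'
import numpy as np, cv2, json
from rig import bot
def snap(n,f):
    c=bot.read_camera(n); cv2.imwrite(f'pics/{f}.png',c['color'][:,:,::-1])
    d={k:np.asarray(v).tolist() for k,v in c.items() if k!='color'}
    json.dump(d,open(f'pics/{f}.json','w')); return c
def cal(f):
    c=json.load(open(f'pics/{f}.json')); R=cv2.Rodrigues(np.array(c['rvec']))[0]; t=np.array(c['tvec']).ravel()
    F=192/np.tan(np.radians(c['vfov'])/2); return c,R,t,F
def ray(f,u,v):
    c,R,t,F=cal(f); d=np.array([(u-c['cx'])/F,(v-c['cy'])/F]); s=d.copy()
    for _ in range(30): s=d/(1+c['k1']*(s@s))
    return -R.T@t, R.T@np.array([s[0],s[1],1])
def onz(f,u,v,z):
    o,d=ray(f,u,v); return o+d*(z-o[2])/d[2]
def proj(f,P):
    c,R,t,F=cal(f); p=R@np.array(P)+t; s=p[:2]/p[2]; s=s*(1+c['k1']*(s@s)); return s*F+[c['cx'],c['cy']]
E
python3 - <<'E'
from h import *
for n in('scene','side','wrist'): snap(n,n+'0')
a=[cv2.imread(f'pics/{n}0.png') for n in('scene','side')]
cv2.imwrite('pics/a.png',cv2.resize(np.hstack(a),(800,300)))
for n in('scene','side','wrist'):print(json.load(open(f'pics/{n}0.json')))
print(bot.get_state())
E
```

```text
{'vfov': 53.014815924915865, 'cx': 258.862401668055, 'cy': 189.99099309362023, 'k1': -0.049526584522238015, 'rvec': [2.0445210485818905, -1.12080461077677, 0.5465782626914393], 'tvec': [-0.271583462962009, 0.3349316290618089, 0.7790219309469927]}
{'vfov': 50.495713462381126, 'cx': 253.16670178921845, 'cy': 191.6078327276753, 'k1': -0.13637698405399998, 'rvec': [0.13537314249841123, 2.811389511080285, -1.3144552287739808], 'tvec': [0.47323005976240323, 0.04875502133638411, 1.370297418442638]}
{'vfov': 64.18249524067848, 'cx': 250.85191100414056, 'cy': 194.32525356801312, 'k1': -0.06737028307029139, 'rvec': [-2.323446098155907, -1.7054825470173873, -0.26352535681208994], 'tvec': [-0.6234359208562896, -0.03947386421665642, 0.37939340964274976]}
{'clock': 0.15, 'joint_positions': array([-76.50082526,  23.59161787,  -0.72839658,  91.49204288,
         0.32100674,  64.9919492 ,  -4.71159043]), 'qd': array([ 0.02514265, -0.12301526, -0.0611877 , -0.05514751,  0.01562748,
       -0.05760814,  0.01417836]), 'joint_torque': array([ 2.42903123e-03, -6.01031184e+01,  6.83438033e-01, -2.99642086e+01,
        1.40569633e-02,  7.92474282e-03, -6.73658462e-06]), 'ee_pos': array([0.18689519, 0.59603247, 0.25563017]), 'tcp_rot': array([-1.79926620e+02,  5.27369673e-03,  1.62592841e+02]), 'ft_force': array([ 0.73712204, -0.08832366,  0.5040872 ]), 'moment': array([ 0.06499012, -0.00129676,  0.00369406]), 'grasp_force': 0.0, 'width': 0.08523987027145064}
```

View pics/scene0.png

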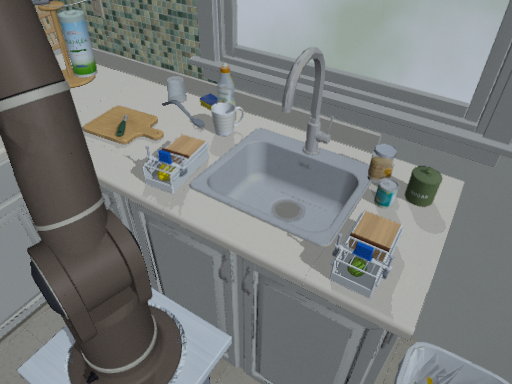

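View pics/side0.png

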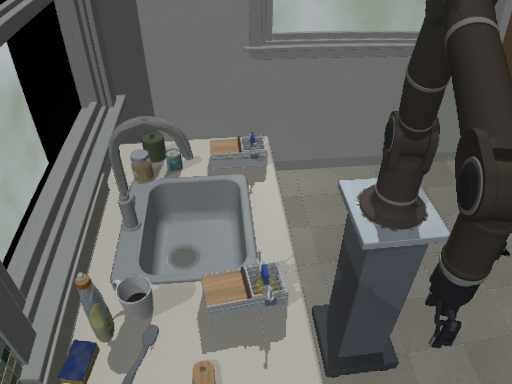

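The lemon (yellow) is in the left box: scene about (163,172), side about (260,285). The lime is in the right box at scene (356,267). I'll enlarge the lemon box in both views.

Run:
```python
from h import *
a=cv2.imread('pics/scene0.png')[125:200,130:220]; b=cv2.imread('pics/side0.png')[250:325,195:295]
cv2.imwrite('pics/z1.png',np.vstack([cv2.resize(x,None,fx=f,fy=f,interpolation=cv2.INTER_CUBIC)[:300] if 0 else cv2.resize(x,None,fx=4,fy=4,interpolation=cv2.INTER_CUBIC)[:, :360] for x,f in((a,4),)]))
cv2.imwrite('pics/z.png',np.hstack([cv2.resize(a,(390,325),interpolation=cv2.INTER_CUBIC),cv2.resize(b,(400,300),interpolation=cv2.INTER_CUBIC)[:300] if 0 else cv2.copyMakeBorder(cv2.resize(b,(400,300),interpolation=cv2.INTER_CUBIC),0,25,0,0,cv2.BORDER_CONSTANT)]))
```

```text
(no output)
```

View pics/z.png

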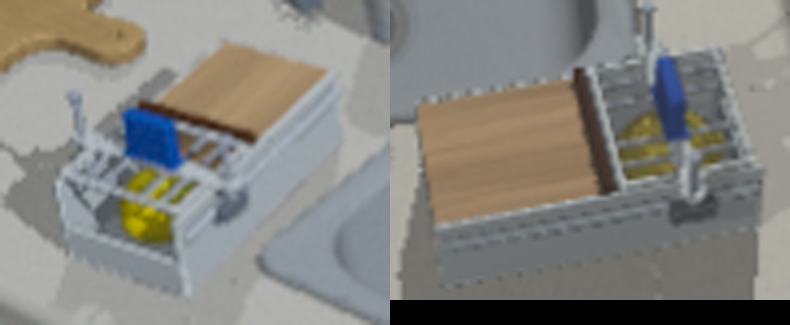

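```bash
cat >> h.py <<'E'
def tri(*obs):
    A=np.zeros((3,3));b=np.zeros(3)
    for f,u,v in obs:
        o,d=ray(f,u,v); d/=np.linalg.norm(d); M=np.eye(3)-np.outer(d,d); A+=M;b+=M@o
    return np.linalg.solve(A,b)
E
python3 - <<'E'
from h import *
def S(x,y): return ('scene0',130+x/4.333,125+y/4.333)
def D(x,y): return ('side0',195+(x-390)/4,250+y/4)
p=tri(S(153,138),D(671,98)); print('handle',p,proj('scene0',p),proj('side0',p))
for n,q in dict(backL=D(438,222),backR=D(418,105),sL=S(228,43),sR=S(330,70)).items(): print(n,onz(*q,.068))
for n,q in dict(rR=D(580,70),rL=D(610,190),sL=S(140,105),sR=S(255,135)).items(): print(n,onz(*q,.076))
E
```

```text
handle [0.47512967 0.31401255 0.08784925] [164.66848606 157.19909197] [264.50986256 274.07925673]
backL [0.62537258 0.38274569 0.068     ]
backR [0.63735874 0.29001376 0.068     ]
sL [0.62442604 0.37436367 0.068     ]
sR [0.63779815 0.28465206 0.068     ]
rR [0.52940447 0.27697664 0.076     ]
rL [0.51806988 0.37437843 0.076     ]
sL [0.5150448  0.36297162 0.076     ]
sR [0.53190803 0.26859392 0.076     ]
```

```bash
cat >> h.py <<'E'
from scipy.spatial.transform import Rotation as Ro
def togo(P,yaw):
    s=bot.get_state(); R=Ro.from_euler('xyz',s['tcp_rot'],degrees=True); T=Ro.from_euler('xyz',[180,0,yaw],degrees=True)
    print('units',R.inv().apply(np.array(P)-s['ee_pos'])/.05,'rot',(R.inv()*T).as_rotvec(degrees=True),'ft',s['ft_force'],'t',s['clock'])
E
python3 - <<'E'
from h import *
o,d=ray('wrist0',256,192); s=bot.get_state(); R=Ro.from_euler('xyz',s['tcp_rot'],degrees=True)
print('cam in tool',R.inv().apply(o-s['ee_pos']),'axis',R.inv().apply(d))
togo([.45,.313,.25],98)
E
```

```text
cam in tool [ 0.07666556 -0.00119443 -0.11775585] axis [-0.29492611  0.01754662  0.95553708]
units [-6.7145374  -3.82705138  0.11812293] rot [-6.24653490e-02  4.60654285e-02  6.45928287e+01] ft [ 0.73712204 -0.08832366  0.5040872 ] t 0.15
```

```bash
python3 -m handwheel '[{"x":-0.75,"y":-0.43,"rz":7.2},{"x":-1.5,"y":-0.86,"rz":14.4},{"x":-2.25,"y":-1.3,"rz":21.6},{"x":-3,"y":-1.7,"rz":28.8},{"x":-3.75,"y":-2.14,"rz":36},{"x":-4.5,"y":-2.56,"rz":43.2},{"x":-5.25,"y":-3,"rz":50.4},{"x":-6,"y":-3.42,"rz":57.6},{"x":-6.7,"y":-3.83,"rz":64.6},{"x":-6.7,"y":-3.83,"rz":64.6},{"x":-6.7,"y":-3.83,"rz":64.6},{"x":-6.7,"y":-3.83,"rz":64.6}]'
python3 - <<'E'
from h import *
c=snap('wrist','w1'); cv2.imwrite('pics/w1b.png',cv2.resize(cv2.imread('pics/w1.png'),(800,600),interpolation=cv2.INTER_CUBIC))
togo([.475,.313,.1],98)
E
```

```text
units [-7.19104841 -3.67695567  3.11953504] rot [-4.86077854e-02  3.79890860e-02  6.45988914e+01] ft [-0.2766906   0.47526723  0.56755334] t 0.2schema error: expected keys x, y, z, rx, ry, rz, gripper
```

View pics/w1b.png

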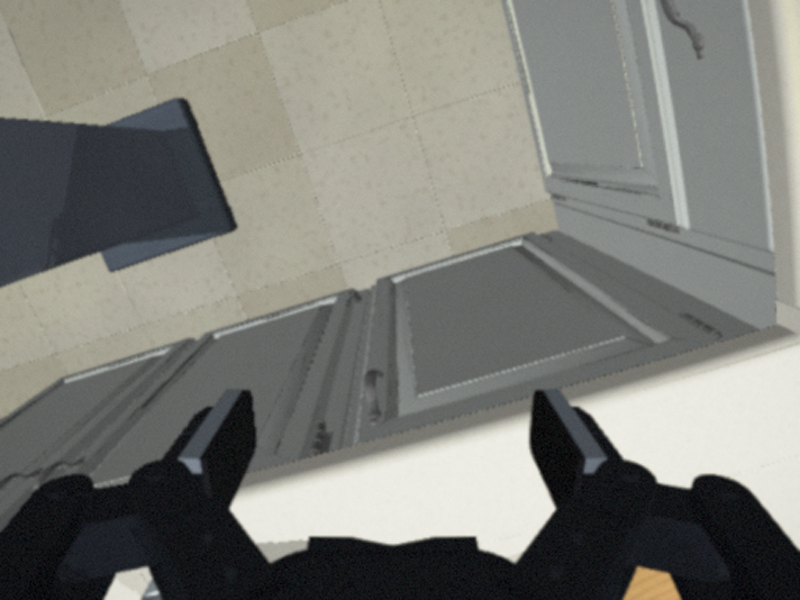

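The picture shows the arm still at its start, because the move was refused: every key is required.

```bash
python3 -m handwheel '[{"x":-0.75,"y":-0.43,"z":0,"rx":0,"ry":0,"rz":7.2,"gripper":0},{"x":-1.5,"y":-0.86,"z":0,"rx":0,"ry":0,"rz":14.4,"gripper":0},{"x":-2.25,"y":-1.3,"z":0,"rx":0,"ry":0,"rz":21.6,"gripper":0},{"x":-3,"y":-1.7,"z":0,"rx":0,"ry":0,"rz":28.8,"gripper":0},{"x":-3.75,"y":-2.14,"z":0,"rx":0,"ry":0,"rz":36,"gripper":0},{"x":-4.5,"y":-2.56,"z":0,"rx":0,"ry":0,"rz":43.2,"gripper":0},{"x":-5.25,"y":-3,"z":0,"rx":0,"ry":0,"rz":50.4,"gripper":0},{"x":-6,"y":-3.42,"z":0,"rx":0,"ry":0,"rz":57.6,"gripper":0},{"x":-6.7,"y":-3.83,"z":0,"rx":0,"ry":0,"rz":64.6,"gripper":0},{"x":-6.7,"y":-3.83,"z":0,"rx":0,"ry":0,"rz":64.6,"gripper":0},{"x":-6.7,"y":-3.83,"z":0,"rx":0,"ry":0,"rz":64.6,"gripper":0},{"x":-6.7,"y":-3.83,"z":0,"rx":0,"ry":0,"rz":64.6,"gripper":0}]' 60
python3 - <<'E'
from h import *
c=snap('wrist','w2'); cv2.imwrite('pics/w2b.png',cv2.resize(cv2.imread('pics/w2.png'),(800,600),interpolation=cv2.INTER_CUBIC))
togo([.475,.313,.1],98)
print(proj('w2',[.475,.313,.096])*1.5625)
E
```

```text
clock: 1.4
ee_pos: [0.4485, 0.3144, 0.2561]
tcp_rot: [-180.0, -0.0, 98.1]
ft_force: [-0.2, 0.6, 0.3]
width: 0.0853
grasp_force: 0.0
units [-0.10920355  0.52464352  3.12191358] rot [-0.03489576 -0.02203685  0.1568572 ] ft [-0.2351462  -0.91053797 -0.52815858] t 1.45
[434.80450017 293.21458629]
```

View pics/w2b.png

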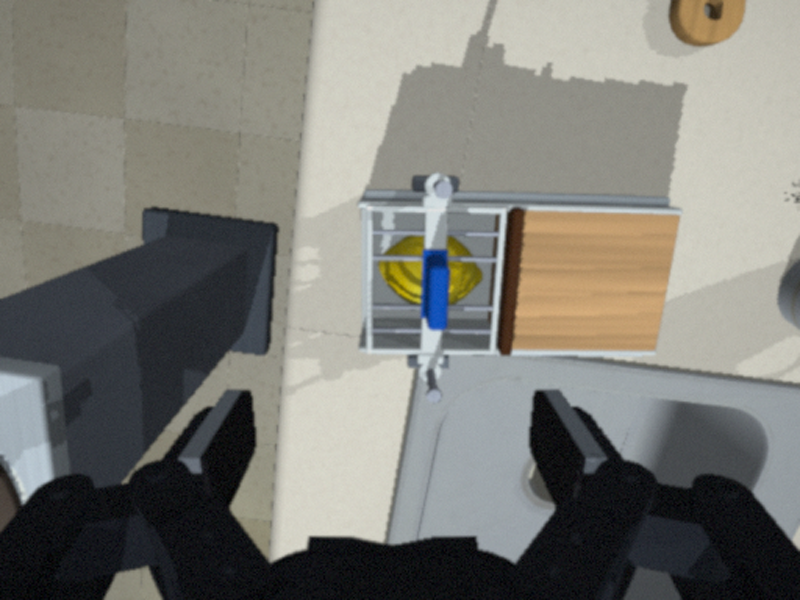

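The wrist view shows the lemon box with the handle's top face centred near (436,299). The deck corners are at about (681,210) and (657,352), and the ridge runs from (516,209) to (505,354). The predicted handle point (435,293) lands on the bar.

Run:
```python
from h import *
k=1.5625; w=lambda u,v,z: onz('w2',u/k,v/k,z)
print('h',w(436.5,299,.108))
b=[w(681,209,.068),w(657,353,.068)];r=[w(515,209,.076),w(505,354,.076)];f=[w(361,204,.072),w(368,352,.072)]
L=[w(681,209,.068),w(361,204,.070)]; 
for q in(b,r,f): d=q[0]-q[1]; print(q,'yaw',np.degrees(np.arctan2(-d[0],d[1])),np.linalg.norm(d),(q[0]+q[1])/2)
for q in ([w(681,209,.068),w(525,209,.068)],[w(657,353,.068),w(368,352,.071)],[w(447,272,.108),w(448,328,.108)]): d=q[0]-q[1]; print('long',np.degrees(np.arctan2(d[1],d[0])),np.linalg.norm(d))
m=[tri(('w2',436.5/k,299/k),)] if 0 else 0
```

```text
h [0.47495607 0.31298418 0.108     ]
[array([0.62820172, 0.38420312, 0.068     ]), array([0.64292107, 0.28414203, 0.068     ])] yaw 8.36840088683 0.10113793339550248 [0.63556139 0.33417257 0.068     ]
[array([0.51791467, 0.36808182, 0.076     ]), array([0.53214992, 0.27186973, 0.076     ])] yaw 8.416254638937035 0.09725949031443593 [0.5250323  0.31997577 0.076     ]
[array([0.4230751 , 0.35704028, 0.072     ]), array([0.43997528, 0.25867554, 0.072     ])] yaw 9.74888409601817 0.0998060055370643 [0.43152519 0.30785791 0.072     ]
long 8.794010777324326 0.10299693368005555
long 7.272926881567462 0.20460651386211695
long 101.05873378756749 0.034159904925855356
```

```bash
python3 -m handwheel '[{"x":-0.05,"y":0.26,"z":0,"rx":0,"ry":0,"rz":-0.2,"gripper":0},{"x":-0.1,"y":0.52,"z":0.3,"rx":0,"ry":0,"rz":-0.2,"gripper":0},{"x":-0.1,"y":0.52,"z":0.8,"rx":0,"ry":0,"rz":-0.2,"gripper":0},{"x":-0.1,"y":0.52,"z":1.3,"rx":0,"ry":0,"rz":-0.2,"gripper":0},{"x":-0.1,"y":0.52,"z":1.7,"rx":0,"ry":0,"rz":-0.2,"gripper":0},{"x":-0.1,"y":0.52,"z":2.0,"rx":0,"ry":0,"rz":-0.2,"gripper":0},{"x":-0.1,"y":0.52,"z":2.0,"rx":0,"ry":0,"rz":-0.2,"gripper":0}]' 60
python3 - <<'E'
from h import *
snap('wrist','w3'); cv2.imwrite('pics/w3b.png',cv2.resize(cv2.imread('pics/w3.png'),(800,600),interpolation=cv2.INTER_CUBIC))
togo([.475,.313,.106],98.3)
E
```

```text
clock: 2.15
ee_pos: [0.475, 0.3119, 0.1541]
tcp_rot: [-179.8, 0.1, 98.3]
ft_force: [-0.4, 0.1, -0.4]
width: 0.0854
grasp_force: 0.0
units [ 0.01850635 -0.00972945  0.98895279] rot [-0.08675302  0.06788224 -0.04334435] ft [-0.75328083  0.11897725 -0.26266847] t 2.2
```

View pics/w3b.png

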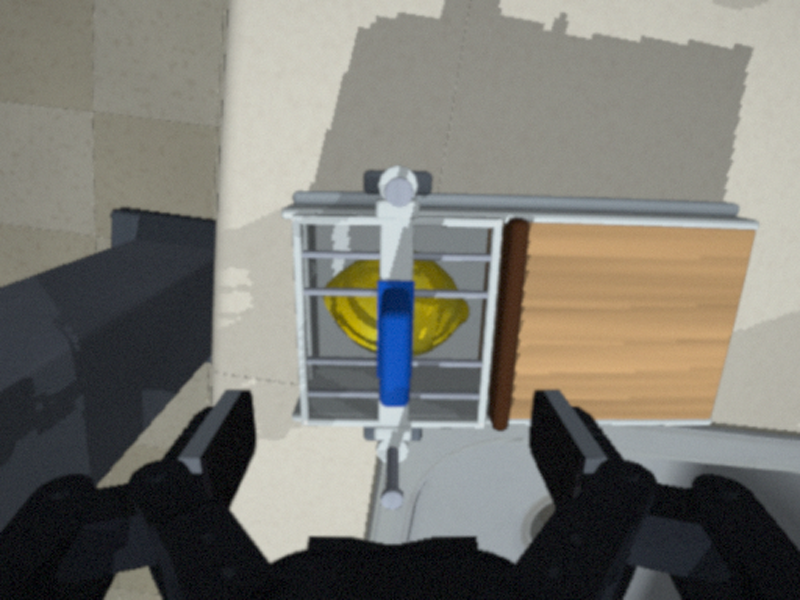

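The bar's top is centred at (396,360), midway between the fingers (235–555). I'll check its position from this view before going down.

Run:
```python
from h import *
k=1.5625; a,b=[onz('w3',u/k,v/k,.108) for u,v in((396.5,310),(396,404))]; print(a,b,(a+b)/2)
a,b=[onz('w3',u/k,v/k,.068) for u,v in((756,223),(713,424))]; print(a,b,np.degrees(np.arctan2(-(a-b)[0],(a-b)[1])))
```

```text
[0.47347424 0.33361389 0.108     ] [0.47888119 0.29574326 0.108     ] [0.47617772 0.31467858 0.108     ]
[0.62729298 0.38341316 0.068     ] [0.64304177 0.28334576 0.068     ] 8.943950718309287
```

```bash
python3 -m handwheel '[{"x":0.03,"y":0,"z":0.25,"rx":0,"ry":0,"rz":-0.2,"gripper":0},{"x":0.03,"y":0,"z":0.5,"rx":0,"ry":0,"rz":-0.2,"gripper":0},{"x":0.03,"y":0,"z":0.75,"rx":0,"ry":0,"rz":-0.2,"gripper":0},{"x":0.03,"y":0,"z":0.96,"rx":0,"ry":0,"rz":-0.2,"gripper":0},{"x":0.03,"y":0,"z":0.96,"rx":0,"ry":0,"rz":-0.2,"gripper":0.5},{"x":0.03,"y":0,"z":0.96,"rx":0,"ry":0,"rz":-0.2,"gripper":0.7},{"x":0.03,"y":0,"z":0.96,"rx":0,"ry":0,"rz":-0.2,"gripper":0.8},{"x":0.03,"y":0,"z":0.96,"rx":0,"ry":0,"rz":-0.2,"gripper":0.9},{"x":0.03,"y":0,"z":0.96,"rx":0,"ry":0,"rz":-0.2,"gripper":1},{"x":0.03,"y":0,"z":0.96,"rx":0,"ry":0,"rz":-0.2,"gripper":1},{"x":0.03,"y":0,"z":0.96,"rx":0,"ry":0,"rz":-0.2,"gripper":1},{"x":0.03,"y":0,"z":0.96,"rx":0,"ry":0,"rz":-0.2,"gripper":1}]' 50
```

```text
clock: 3.4
ee_pos: [0.4759, 0.3137, 0.1088]
tcp_rot: [180.0, -0.0, 98.4]
ft_force: [-1.3, 0.2, 6.0]
width: 0.011
grasp_force: 50.2
```

```bash
python3 -m handwheel '[{"x":0,"y":0,"z":-0.1,"rx":0,"ry":0,"rz":0,"gripper":1},{"x":0,"y":0,"z":-0.2,"rx":0,"ry":0,"rz":0,"gripper":1},{"x":0,"y":0,"z":-0.3,"rx":0,"ry":0,"rz":0,"gripper":1},{"x":0,"y":0,"z":-0.34,"rx":0,"ry":0,"rz":0,"gripper":1},{"x":0,"y":0,"z":-0.34,"rx":0,"ry":0,"rz":0,"gripper":1},{"x":0,"y":0,"z":-0.34,"rx":0,"ry":0,"rz":0,"gripper":1}]' 50
```

```text
clock: 4.0
ee_pos: [0.4757, 0.3137, 0.1253]
tcp_rot: [180.0, -0.0, 98.4]
ft_force: [0.9, 2.9, -2.2]
width: 0.0111
grasp_force: 49.4
```

```bash
python3 -m handwheel '[{"x":0,"y":0.2,"z":0,"rx":0,"ry":0,"rz":0,"gripper":1},{"x":0,"y":0.45,"z":0,"rx":0,"ry":0,"rz":0,"gripper":1},{"x":0,"y":0.7,"z":0,"rx":0,"ry":0,"rz":0,"gripper":1},{"x":0,"y":0.95,"z":0,"rx":0,"ry":0,"rz":0,"gripper":1},{"x":0,"y":1.2,"z":0,"rx":0,"ry":0,"rz":0,"gripper":1},{"x":0,"y":1.45,"z":0,"rx":0,"ry":0,"rz":0,"gripper":1},{"x":0,"y":1.7,"z":0,"rx":0,"ry":0,"rz":0,"gripper":1},{"x":0,"y":1.9,"z":0,"rx":0,"ry":0,"rz":0,"gripper":1},{"x":0,"y":2.05,"z":0,"rx":0,"ry":0,"rz":0,"gripper":1},{"x":0,"y":2.15,"z":0,"rx":0,"ry":0,"rz":0,"gripper":1},{"x":0,"y":2.15,"z":0,"rx":0,"ry":0,"rz":0,"gripper":1},{"x":0,"y":2.15,"z":0,"rx":0,"ry":0,"rz":0,"gripper":1}]' 50
```

```text
clock: 5.2
ee_pos: [0.5834, 0.3276, 0.1251]
tcp_rot: [180.0, 0.1, 98.3]
ft_force: [0.7, -5.2, -2.1]
width: 0.0113
grasp_force: 49.1
```

Run:
```python
from h import *
snap('wrist','w4'); cv2.imwrite('pics/w4b.png',cv2.resize(cv2.imread('pics/w4.png'),(800,600),interpolation=cv2.INTER_CUBIC))
s=bot.get_state();print(s['ee_pos'],s['ft_force'],s['width'],np.linalg.norm(s['ee_pos'][:2]-[.4757,.3137]))
```

```text
[0.58330074 0.32760692 0.12515666] [ 0.9583703  -5.27559283 -1.80852765] 0.010939494300936279 0.10849571775833697
```

View pics/w4b.png

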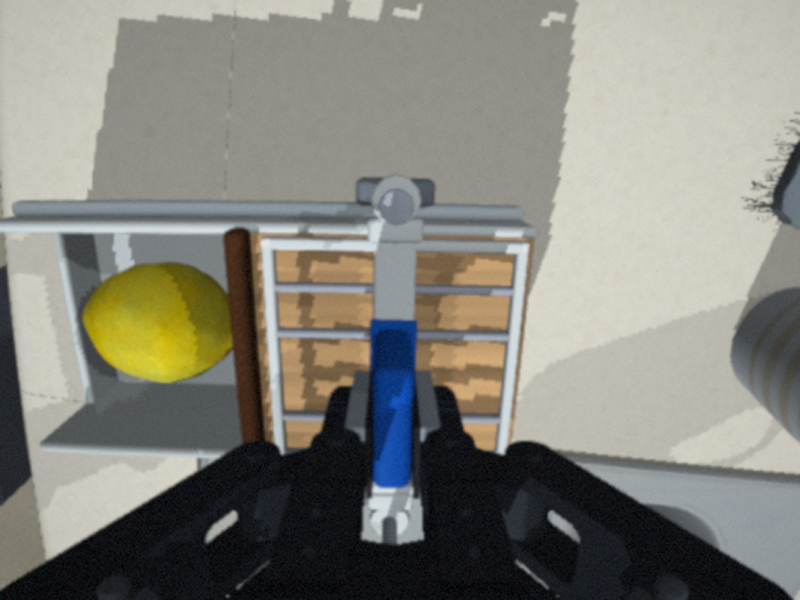

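The lid is past the ridge (dark bar at column 240, lid frame from 268 to 525) and over the deck, and the lemon is still in its bay. I'll lower it now.

```bash
python3 -m handwheel '[{"x":-0.02,"y":0,"z":0.08,"rx":0,"ry":0,"rz":0,"gripper":1},{"x":-0.02,"y":0,"z":0.16,"rx":0,"ry":0,"rz":0,"gripper":1},{"x":-0.02,"y":0,"z":0.24,"rx":0,"ry":0,"rz":0,"gripper":1},{"x":-0.02,"y":0,"z":0.3,"rx":0,"ry":0,"rz":0,"gripper":1},{"x":-0.02,"y":0,"z":0.34,"rx":0,"ry":0,"rz":0,"gripper":1},{"x":-0.02,"y":0,"z":0.34,"rx":0,"ry":0,"rz":0,"gripper":1},{"x":-0.02,"y":0,"z":0.34,"rx":0,"ry":0,"rz":0,"gripper":1}]' 50
```

```text
clock: 5.95
ee_pos: [0.5833, 0.3276, 0.1089]
tcp_rot: [179.9, 0.0, 98.3]
ft_force: [1.9, -6.3, 3.9]
width: 0.0113
grasp_force: 49.8
```

```bash
python3 -m handwheel '[{"x":0,"y":0,"z":0,"rx":0,"ry":0,"rz":0,"gripper":0.7},{"x":0,"y":0,"z":0,"rx":0,"ry":0,"rz":0,"gripper":0.5},{"x":0,"y":0,"z":0,"rx":0,"ry":0,"rz":0,"gripper":0.4},{"x":0,"y":0,"z":0,"rx":0,"ry":0,"rz":0,"gripper":0.4},{"x":0,"y":0,"z":-0.2,"rx":0,"ry":0,"rz":0,"gripper":0.4},{"x":0,"y":0,"z":-0.5,"rx":0,"ry":0,"rz":0,"gripper":0.4},{"x":0,"y":0,"z":-1,"rx":0,"ry":0,"rz":0,"gripper":0.4},{"x":0,"y":0,"z":-1.6,"rx":0,"ry":0,"rz":0,"gripper":0.4},{"x":0,"y":0,"z":-2.2,"rx":0,"ry":0,"rz":0,"gripper":0.4},{"x":0,"y":0,"z":-2.5,"rx":0,"ry":0,"rz":0,"gripper":0.4},{"x":0,"y":0,"z":-2.5,"rx":0,"ry":0,"rz":0,"gripper":0.4},{"x":0,"y":0,"z":-2.5,"rx":0,"ry":0,"rz":0,"gripper":0.4}]' 50
python3 - <<'E'
from h import *
snap('wrist','w5');snap('side','s5'); a=cv2.imread('pics/w5.png'); b=cv2.resize(cv2.imread('pics/s5.png')[230:330,180:300],(460,384),interpolation=cv2.INTER_CUBIC)
cv2.imwrite('pics/f.png',cv2.resize(np.hstack([a,b]),(800,316)))
E
```

```text
clock: 7.15
ee_pos: [0.5818, 0.3282, 0.233]
tcp_rot: [-180.0, -0.0, 98.4]
ft_force: [-0.3, -0.7, -0.1]
width: 0.051
grasp_force: 0.0
```

View pics/f.png

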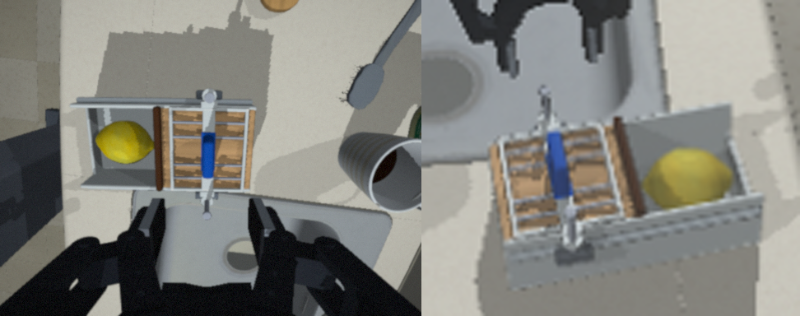

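The lid lies flat on the deck behind the ridge, with the handle at (208,150) in the wrist half. The lemon is still in its bay, and the gripper is clear above.

```bash
python3 -c "
from rig import bot
print(bot.sign_off())"
```

```text
the job is handed in; nothing more can be done
None
```

I opened the lemon box and handed the job in at about 7 s: its lid lies flat on the deck behind the ridge and is released, the lemon is still in its bay, and I never went near the lime box.

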